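# Tip the vials out under the bench shelf

### The arm

A 7-joint arm with a two-finger parallel gripper is mounted at the origin on the work surface. World frame = base frame: x ahead of the robot, y to its left, z up, the work surface at z = 0. Lengths are in mm, angles in degrees, forces in N, time in s.
With the tool pointing down it reaches from about 425 to 825 mm from the base axis. Payload 3.6 kg.
Tool frame: the origin (TCP) lies midway between the tips of the shut fingers; the grasp point (between the pads) lies 19 mm behind it; x points along the fingers, z is the direction in which the jaws open and shut, and the axes are right-handed (so a half turn about x gives the same grasp; the last joint's range is limited). The gripper opens to 85 mm and grips with 20 to 120 N. Pads are 22 mm wide; open, the fingers measure 114 mm over their backs; the gripper's body (76 mm by 85 mm) begins 54 mm behind the grasp point. The pads swing forward as they close: fully open they stand 13 mm farther back than shut.
Start: joints at [-1.518, 35.231, -0.722, 81.555, 0.464, 63.22, -2.315], TCP at [649.971, 0.023, 231.297] pointing down, gripper open.
Joint ranges: [-178.69, 178.69], [-17.37, 117.87], [-77.05, 75.6], [15.02, 138.74], [-78.02, 258.01], [0.78, 113.62], [-162.83, 162.83]. Speed limits (degrees/s): [159.86, 159.86, 180, 180, 180, 180, 180].

### API

Orientations are given as a 3x3 rotation matrix whose columns are the frame's x, y, z axes.
In Python, from plant import * gives the robot as it stands.
- The arm moves only by the tool apply_moves, never from a script. Its arguments are lists of equal length, an entry for each row: "angular": the turn, a rotation vector about the tool's x, y, z in rad, a list of three; "travel": the shift along the tool's x, y, z in m, a list of three; "grip": the closure, from 0 (fully open) to 1 (shut). A call has 1 to 12 rows; each row is the pose to reach, as a shift and turn from the pose measured when the call began, along the tool's axes at that moment; what a row does not reach only later rows make up. A row lasts 1/10 s, in which the tool goes at most 50 mm and 8.59 degrees, less where a joint would pass 70% of its speed; a pose out of reach is approached as far as the arm can. A call with a gripper value outside its range is refused whole. The fingers move at their own pace and stop on an object; the grip force is fixed at half the most. Time passes only in rows, so rows that repeat a pose let the fingers close. It gives the time, the measured TCP pose, the force and the opening at its end, in the units of the state.
- state(): the state, without advancing time (a new reading comes with each control period).
- read_camera(name): name is "scene" or "side" or "wrist"; returns the picture (480x640x3 uint8, red, green, blue); there is no depth.
- camera_params(name): a dict with "camera_matrix" (3x3 intrinsics, pixels), "dist_coeffs" ([k1, k2, p1, p2, k3] as OpenCV has them; the pictures are not rectified), "R" (3x3) and "t" (3): a world point X has camera coordinates R X + t. Camera axes: x right, y down, z forward; pixel columns grow to the right and rows downward; lengths in mm; the calibration is good to about 2 mm. A picture is of the moment at which its call begins: read the wrist's pose just before it. camera_params takes no time and is no camera call; for the wrist camera it gives the pose at the moment of the call.
- hand_in(): hands the job in, once; it reports no verdict.
The state is a dict: "t": time; "q": joint angles; "joint_velocities": joint speeds; "tau": joint torques, N m; "tool_pos": TCP position; "eef_rot": TCP orientation; "ft_force": force on the tool from outside, world axes, zero at the start; "moment": the same for the moment, N m; "finger_gap": opening from 0.0 (shut) to 1.0 (fully open).
Only numpy, scipy, OpenCV 4.12 (cv2) and the standard library are available. Lean on these libraries where they do the work, as an engineer would, in place of code of your own. Each camera call takes 0.05 s, during which the arm holds its last target. There are 200 camera calls.

### The job

Slide the steel tray's cover fully open by its orange grip, then take the tall white tub by its blue handle and tip all three vials out of it into the tray, working under the low shelf without bumping the shelf. Then stand the empty tub upright on the middle of its green mat, let go and leave the tray open; do not disturb the other things.

Things in the scene. Friction and masses are not known exactly. Their poses are not given: they have to be found in the camera images.
- shelf: Low fixed shelf: see-through board 420 mm wide (290 mm right to 130 mm left of the origin), 220 mm deep, blue front rim, 18 mm posts at three corners (none at the front left); underside 300 mm above the bench. It stands obliquely on the robot's left, its open front to the robot's right. Origin on the bench under its front edge; x points in under the shelf, y left along the edge as one faces it.
- shelf_edge (a point): Point on the lower front edge, about the middle, of the shelf board, 300 mm above the bench.
- tray: Steel tray, fixed, 180 mm (x) by 130 mm (y), 50 mm high, walls and floor 4 mm, standing partly under the shelf's front edge. Origin under its centre on the bench; axes nearly parallel to the shelf's. Two rails with a black stop bar carry on from its left (+y) side to 195 mm from its centre, top at 55 mm.
- cover (a joint): Sliding position of the tray's flat grey cover (180 x 130 x 4 mm, top 55 mm above the bench), m: 0 fully closed over the tray, 0.12 at the end stop with the tray wholly open. It slides to the tray's +y (left as one faces the shelf); friction about 2 N, it stays where it is left.
- cover_grip (a point): Grip point on the cover's upright orange grip: a block 50 mm long (tray x), 14 mm thick (tray y), its top 95 mm above the bench and 15 mm above this point; it rises from the cover's top, 25 mm below this point. It sits near the tray's front edge, 58 mm to tray -x of the tray's centre and, with the cover closed, 45 mm to its -y (right), and moves with the cover.
- mat: Green mat, fixed, 120 mm (x) by 110 mm (y), 4 mm thick, under the shelf's front part, to the right of the tray as one faces the shelf. Origin at the centre of its underside.
- tub: Tall white open tub, loose, 0.2 kg, 70 (x) by 60 (y) by 150 mm tall, walls 3 mm, on the mat. Origin: centre of its underside, z up. Inside 54 mm wide in y; front wall (-x, to the shelf's open front) upright, back wall sloping outward 8 degrees: 44 mm deep at the bottom, 64 mm at the mouth. With the back wall undermost the vials roll out once it is tipped a little past 90 degrees.
- tub_handle (a point): Grip point on the tub's blue handle: an upright flat fin 14 mm thick (tub y), standing 45 mm out from the front wall (tub -x) and 60 mm tall (from 85 to 145 mm above the tub's underside). This point is 30 mm out from the front wall, 65 mm from the tub's axis, and 112 mm above the underside.
- tub_lip (a point): Middle of the top edge of the tub's back wall: 33 mm behind the tub's axis (tub +x), 150 mm above its underside.
- vial0: Closed vial of smooth, slippery plastic (friction about 0.25), grey with a red cap, 26 mm in diameter, 50 mm long, 28 g; origin at its centre, its axis along its y. At the start it lies crosswise (along the tub's y) in the tub.
- vial1: Closed vial of smooth, slippery plastic (friction about 0.25), grey with a yellow cap, 26 mm in diameter, 50 mm long, 28 g; origin at its centre, its axis along its y. At the start it lies crosswise (along the tub's y) in the tub.
- vial2: Closed vial of smooth, slippery plastic (friction about 0.25), grey with a green cap, 26 mm in diameter, 50 mm long, 28 g; origin at its centre, its axis along its y. At the start it lies crosswise (along the tub's y) in the tub.
- tape: Bystander: roll of blue tape, 60 mm across, 24 mm high, loose on the bench.
- jar: Bystander: jar with blue cap, 60 mm across, 85 mm tall, loose, under the back of the shelf behind the mat.
- slidebox: Bystander: small cardboard box, 90 x 60 x 45 mm, loose, under the left part of the shelf.
- case: Bystander: black instrument case, open, 200 x 130 x 22 mm, loose on the bench at the right.
- bowl: Bystander: steel bowl, 100 mm across, 40 mm high, loose on the bench at the right.
- saline: Bystander: bottle 60 mm across, 140 mm tall, loose, standing on the right part of the shelf.
- wipes: Bystander: blue box, 110 x 150 x 60 mm, loose, lying on the left part of the shelf.

How it is judged (in metres and radians):
On the way, in this order (a step that is already met when the one before it is completed fails the run):
1. the tray's cover is slid fully open (at least 112 of 120 mm) (value of joint cover above 0.112 m), for 0.2 s.
2. the tub is tipped by more than 65 degrees with the cover open (angle between tub's own z axis and vertical above 1.13 rad and value of joint cover above 0.112 m), for 0.1 s.
3. all three vials are inside the open tray (x of vial0 in the frame of tray between -0.086 and 0.086 m and y of vial0 in the frame of tray between -0.061 and 0.061 m and z of each of vial0, vial1, vial2 in the frame of tray below 0.052 m and x of vial1 in the frame of tray between -0.086 and 0.086 m and y of vial1 in the frame of tray between -0.061 and 0.061 m and x of vial2 in the frame of tray between -0.086 and 0.086 m and y of vial2 in the frame of tray between -0.061 and 0.061 m and value of joint cover above 0.112 m), for 0.2 s.
At the end, for the whole second after the job is handed in: All three vials lie inside the tray at rest (speed under 0.05 m/s), its cover is at least 112 mm open, and the tub stands at rest on the green mat, upright within 0.1 rad, its axis within 35 mm of the mat's centre, released (all of step 3 and angle between tub's own z axis and vertical below 0.1 rad and horizontal distance between tub and mat below 0.035 m and z of tub in the frame of mat below 0.012 m and linear speed of each of vial0, vial1, vial2, tub below 0.05 m/s); the robot touches nothing.
It fails at once if the robot, the tub or a vial bumps the shelf with more than 10 N (contact force between any of the arm, the fingers, tub, vial0, vial1, vial2 and shelf above 10 N).
It fails at once if a bystander is moved by more than 30 mm (distance of any of tape, jar, slidebox, case, bowl, saline, wipes from where it was at the start of the episode above 0.03 m).
It also fails if it takes over 72 s, if anything falls off the work surface, if the arm or the gripper's body presses on something with over 40 N, if the wrist force passes 120 N, or if a joint passes its speed limit or range.

## Working session

There is one attempt and no reset: what is moved stays moved. The work goes in short steps, Python scripts to look and compute and a tool call to move; the robot and the scene stay as the last step left them, time stands still between calls to the robot, and variables do not carry over. Pictures are saved under pics/ and viewed, about 8 in all and at most 12, crops included, and the job is handed in when it is done.

Besides the shell and the picture viewer there is one more tool, called after ">>>" by a JSON object that holds its "method" and its "body". apply_moves: Moves the arm, as the interface text tells. Its arguments: {"type":"object","properties":{"angular":{"type":"array","items":{"type":"array","items":{"type":"number"}}},"travel":{"type":"array","items":{"type":"array","items":{"type":"number"}}},"grip":{"type":"array","items":{"type":"number"}}},"required":["angular","travel","grip"]}

```bash
mkdir -p pics; ls
python3 - <<'E'
from plant import *
import cv2
s=state();print(s['t'],s['tool_pos'],s['eef_rot'],s['finger_gap'])
ims=[]
for n in ("scene","side"):
    im=read_camera(n);cv2.imwrite(f"pics/{n}0.png",im[:,:,::-1]);p=camera_params(n);print(n,p)
E
```

```text
pics
0.0 [6.49219012e+02 4.96099194e-03 2.30129862e+02] [[-2.59921266e-03 -7.80171055e-05  9.99996619e-01]
 [-5.23519209e-05  9.99999996e-01  7.78812947e-05]
 [-9.99996621e-01 -5.21493139e-05 -2.59921674e-03]] 0.9983392834138192
scene {'camera_matrix': array([[466.96105224,   0.        , 320.94749722],
       [  0.        , 466.96105224, 235.20315694],
       [  0.        ,   0.        ,   1.        ]]), 'dist_coeffs': array([-0.12574799,  0.        ,  0.        ,  0.        ,  0.        ]), 'R': array([[ 0.85072381,  0.52557268,  0.00650819],
       [ 0.47672309, -0.76631971, -0.43068458],
       [-0.2213687 ,  0.36949623, -0.90247905]]), 't': array([-438.4894894 , -247.33143105, 1314.12937216])}
side {'camera_matrix': array([[586.98585204,   0.        , 325.77447621],
       [  0.        , 586.98585204, 242.53625781],
       [  0.        ,   0.        ,   1.        ]]), 'dist_coeffs': array([-0.04367663,  0.        ,  0.        ,  0.        ,  0.        ]), 'R': array([[ 0.56700987, -0.82356451,  0.015534  ],
       [-0.67410526, -0.47478241, -0.56583015],
       [ 0.4733729 ,  0.31035973, -0.82437548]]), 't': array([-400.79590119,  456.01279729, 1200.78048052])}
```

View pics/scene0.png

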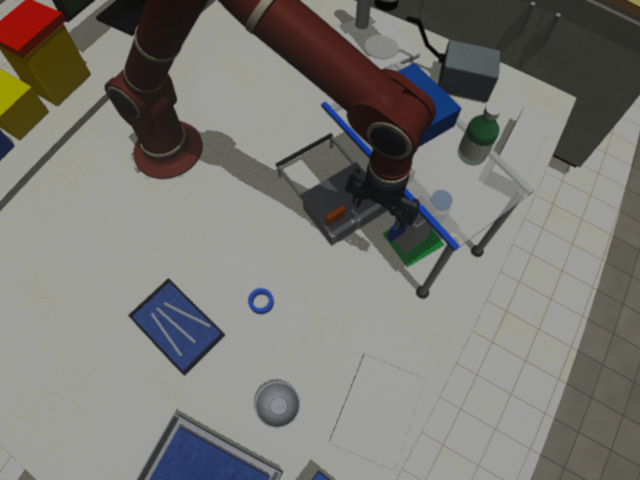

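View pics/side0.png

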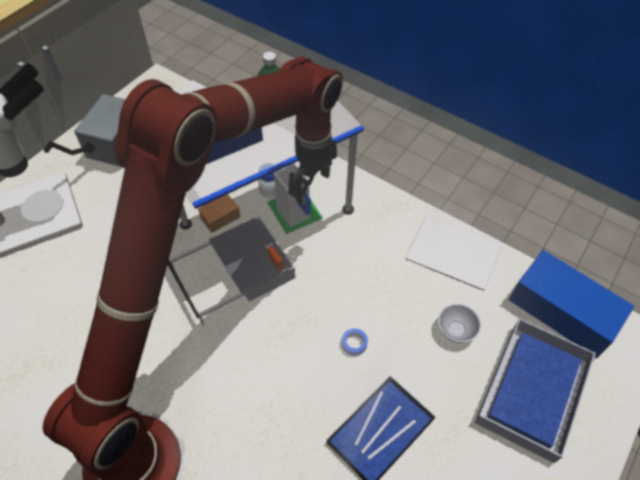

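```bash
cat > h.py <<'E'
import numpy as np, cv2
from plant import *
P={n:camera_params(n) for n in ("scene","side")}
def ray(c,uv):
    p=c if isinstance(c,dict) else P[c]
    n=cv2.undistortPoints(np.array([[uv]],float),p['camera_matrix'],p['dist_coeffs'])[0,0]
    R=p['R'];o=-R.T@p['t'];d=R.T@np.array([n[0],n[1],1.]);return o,d/np.linalg.norm(d)
def onz(c,uv,z):
    o,d=ray(c,uv);return o+d*(z-o[2])/d[2]
def tri(c1,a,c2,b):
    o1,d1=ray(c1,a);o2,d2=ray(c2,b)
    s=np.linalg.lstsq(np.c_[d1,-d2],o2-o1,rcond=None)[0]
    p,q=o1+s[0]*d1,o2+s[1]*d2
    return (p+q)/2,np.linalg.norm(p-q)
def proj(c,X):
    p=c if isinstance(c,dict) else P[c]
    return cv2.projectPoints(np.array(X,float).reshape(-1,3),cv2.Rodrigues(p['R'])[0],p['t'],p['camera_matrix'],p['dist_coeffs'])[0][:,0]
def blobs(im,lo,hi,amin=30):
    h=cv2.cvtColor(im,cv2.COLOR_RGB2HSV);m=cv2.inRange(h,np.array(lo),np.array(hi))
    n,l,st,ce=cv2.connectedComponentsWithStats(m)
    return [(st[i],ce[i],l==i) for i in range(1,n) if st[i][4]>=amin]
E
python3 - <<'E'
from h import *
np.set_printoptions(precision=1,suppress=True)
for n in("scene","side"):
    im=cv2.imread(f"pics/{n}0.png")[:,:,::-1].copy()
    for nm,lo,hi in(("orange",(3,150,80),(18,255,255)),("green",(50,120,60),(75,255,255)),("blue",(100,150,60),(125,255,255))):
        for st,ce,m in blobs(im,lo,hi,25):
            ys,xs=np.nonzero(m);r=cv2.minAreaRect(np.c_[xs,ys].astype(np.float32))
            if 180<ce[0]<480 and ce[1]<290: print(n,nm,st,ce,cv2.boxPoints(r).tolist())
print(tri("scene",(323,104),"side",(195,203)),tri("scene",(457,246),"side",(361,128)))
def crop(n,x,y,w,h):
    return cv2.resize(cv2.imread(f"pics/{n}0.png")[y:y+h,x:x+w],None,fx=4,fy=4,interpolation=cv2.INTER_CUBIC)
cv2.imwrite("pics/c1.png",crop("scene",265,120,200,150))
cv2.imwrite("pics/c2.png",crop("side",160,160,200,150))
E
```

```text
scene orange [272   1  92  79 671] [315.   37.2] [[271.1340637207031, 6.581871032714844], [277.3719177246094, -0.8111724853515625], [366.2344665527344, 74.16658020019531], [359.9966125488281, 81.55962371826172]]
scene orange [381  95  11   9  57] [385.5  99.1] [[379.6153564453125, 97.9230728149414], [386.30767822265625, 93.46154022216797], [391.23077392578125, 100.84615325927734], [384.5384521484375, 105.30768585205078]]
scene orange [326 206  18  13  90] [334.7 212.3] [[325.519287109375, 215.21884155273438], [341.42059326171875, 205.43344116210938], [343.8927001953125, 209.45062255859375], [327.99139404296875, 219.23602294921875]]
scene green [391 229  52  37 631] [419.7 248.9] [[390.38238525390625, 242.97059631347656], [428.32354736328125, 220.2058868408203], [442.88238525390625, 244.47059631347656], [404.94122314453125, 267.23529052734375]]
scene blue [ 398   63   62   63 1129] [431.7  92.4] [[398.0, 71.0], [426.3955078125, 53.647186279296875], [460.2359619140625, 109.0224609375], [431.8404541015625, 126.37527465820312]]
scene blue [322 102  50  54 364] [346.9 128.8] [[321.0438537
[... 1043 characters left out ...]
08.9230651855469, 204.38458251953125], [311.2307434082031, 202.84613037109375], [320.4615173339844, 216.69229125976562], [318.1538391113281, 218.23074340820312]]
side blue [333 127  30  15 126] [348.  133.7] [[332.765869140625, 138.49269104003906], [361.239013671875, 125.35121154785156], [362.9658203125, 129.09266662597656], [334.49267578125, 142.23414611816406]]
side blue [194 157 104  50 482] [242.  182.4] [[192.7706756591797, 202.33656311035156], [295.5658264160156, 154.8926544189453], [297.64385986328125, 159.3950958251953], [194.84872436523438, 206.83900451660156]]
(array([433.3, 139.2, 312.5]), np.float64(3.720435392253432)) (array([816.1, -15. , 307.1]), np.float64(2.523500230736734))
```

View pics/c1.png

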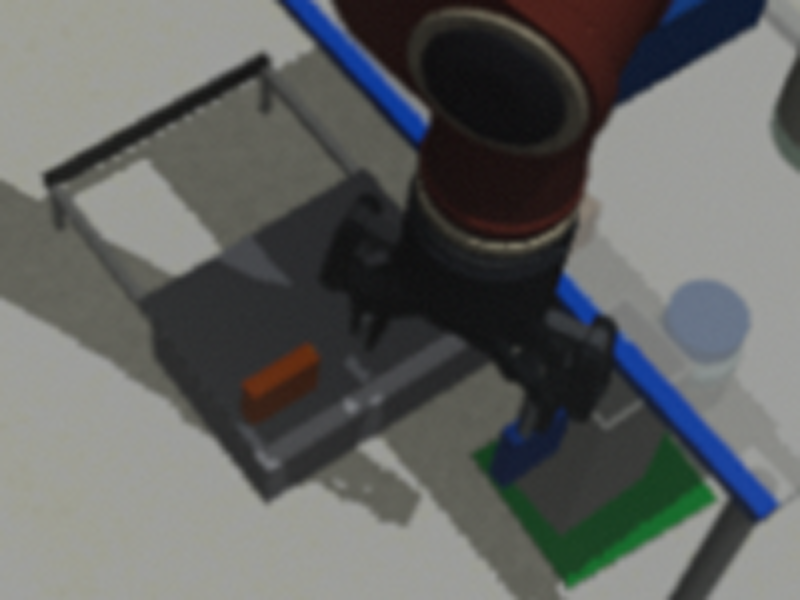

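View pics/c2.png

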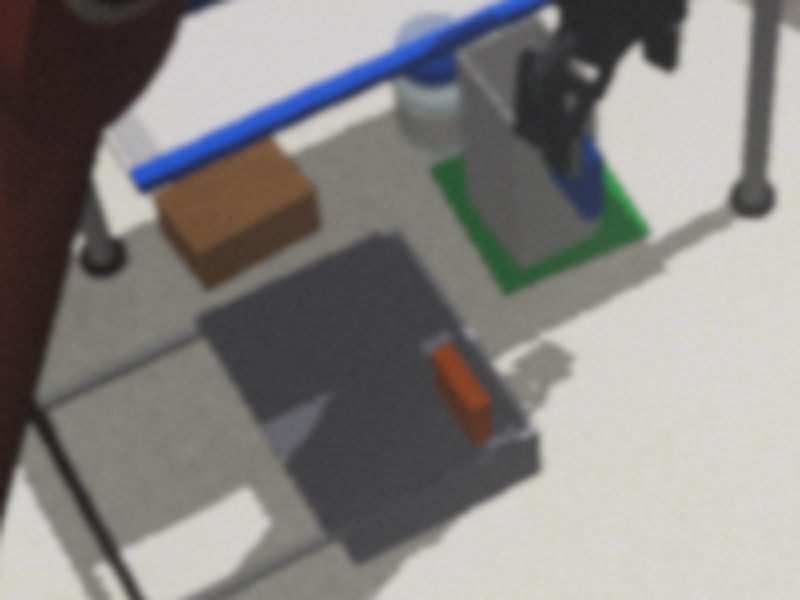

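Run:
```python
from h import *
np.set_printoptions(precision=1,suppress=True)
S=lambda x,y:(265+x/4-.4,120+y/4-.4)
D=lambda x,y:(160+x/4-.4,160+y/4-.4)
print("grip tri",tri("scene",S(280,383),"side",D(462,393)))
print("grip top: scene",onz("scene",S(245,382),95),onz("scene",S(315,347),95)," side",onz("side",D(440,348),95),onz("side",D(487,408),95))
for n,f,l in(("scene",S,dict(FL=(145,303),FR=(262,465),BL=(365,172))),("side",D,dict(BL=(200,320),BR=(390,236),FR=(535,432),FL=(335,540)))):
  for k,v in l.items(): print("tray",n,k,onz(n,f(*v),55 if k!='FR' else 50))
for n,f,l in(("scene",S,dict(FL=(475,455),FR=(568,585),BR=(717,492))),("side",D,dict(BL=(432,170),FL=(508,292),FR=(648,232)))):
  for k,v in l.items(): print("mat",n,k,onz(n,f(*v),4))
print("bar",onz("scene",S(45,180),55),onz("scene",S(268,58),55))
print("tub bottom side FL",onz("side",D(527,268),4), "scene FR", onz("scene",S(562,532),4))
print("handle bottom-outer side (590,218) z89", onz("side",D(590,217),89), "scene bottom outer (497,485)",onz("scene",S(497,487),89))
```

```text
grip tri (array([535.5,  30. ,  77.9]), np.float64(0.5444514773746689))
grip top: scene [521.6  11.1  95. ] [545.   53.9  95. ]  side [545.2  52.9  95. ] [527.4   4.5  95. ]
tray scene FL [427.4  44.5  55. ]
tray scene FR [548.6 -11.6  50. ]
tray scene BL [496.4 205.8  55. ]
tray side BL [496.1 206.   55. ]
tray side BR [615.  150.1  55. ]
tray side FR [552.1 -10.5  50. ]
tray side FL [422.7  38.9  55. ]
mat scene FL [650.9  86.1   4. ]
mat scene FR [743.4  37.7   4. ]
mat scene BR [796.3 145.6   4. ]
mat side BL [702.8 188.6   4. ]
mat side FL [651.1  85.9   4. ]
mat side FR [744.   39.1   4. ]
bar [320.5  88.6  55. ] [393.4 252.3  55. ]
tub bottom side FL [673.8  87.3   4. ] scene FR [723.6  67.8   4. ]
handle bottom-outer side (590,218) z89 [679.9  39.6  89. ] scene bottom outer (497,485) [682.2  32.7  89. ]
```

>>> {"method": "apply_moves", "body": {"angular": [[0.1,0,0],[0.2,0,0],[0.3,0,0],[0.41,0,0],[0.41,0,0],[0.41,0,0]], "travel": [[0.02,0.01,-0.03],[0.04,0.02,-0.06],[0.06,0.03,-0.09],[0.08,0.03,-0.113],[0.08,0.03,-0.113],[0.08,0.03,-0.113]], "grip": [0,0,0,0,0,0]}}

```text
t: 0.7
tool_pos: [536.1, 30.0, 150.3]
eef_rot: [[-0.003, 0.397, 0.918], [-0.0, 0.918, -0.397], [-1.0, -0.001, -0.002]]
ft_force: [1.3, -0.0, 0.8]
finger_gap: 1.0
```

Run:
```python
from h import *
np.set_printoptions(precision=3,suppress=True)
s=state();print(s['t'],s['q'],s['tool_pos'],s['eef_rot'],s['ft_force'])
w=camera_params("wrist");ims={n:read_camera(n) for n in("wrist","scene","side")}
print(w,-w['R'].T@w['t'])
np.save("w1.npy",w,allow_pickle=True)
for n in ims: cv2.imwrite(f"pics/{n}1.png",ims[n][:,:,::-1])
im=ims["wrist"]
for st,ce,m in blobs(im,(3,150,60),(18,255,255),60): print("orange",st,ce)
for n in("scene","side"):
    for st,ce,m in blobs(ims[n],(105,120,30),(125,255,140),15):
        if 260<ce[0]<440 and 170<ce[1]<260:print(n,st,ce)
c=np.hstack([cv2.resize(ims["scene"][160:285,360:460],None,fx=4,fy=4,interpolation=2),cv2.resize(ims["side"][140:265,250:350],None,fx=4,fy=4,interpolation=2)])
cv2.imwrite("pics/c3.png",c[:,:,::-1])
```

```text
0.7 [ -8.881  30.976   5.02  106.015  -3.757  43.324 -25.24 ] [536.116  30.043 150.337] [[-0.003  0.397  0.918]
 [-0.     0.918 -0.397]
 [-1.    -0.001 -0.002]] [ 1.299 -0.002  0.77 ]
{'camera_matrix': array([[372.296,   0.   , 317.612],
       [  0.   , 372.296, 241.436],
       [  0.   ,   0.   ,   1.   ]]), 'dist_coeffs': array([-0.077,  0.   ,  0.   ,  0.   ,  0.   ]), 'R': array([[ 0.918, -0.397, -0.003],
       [-0.375, -0.868,  0.327],
       [-0.133, -0.298, -0.945]]), 't': array([-480.853,  211.507,  383.439])} [571.306 106.847 291.846]
orange [ 305  209   25   95 2232] [316.916 255.866]
scene [358 139 101 111 322] [404.382 193.963]
scene [388 218  20  23 235] [397.472 228.685]
side [298 188  11  14  83] [303.048 194.554]
```

View pics/c3.png

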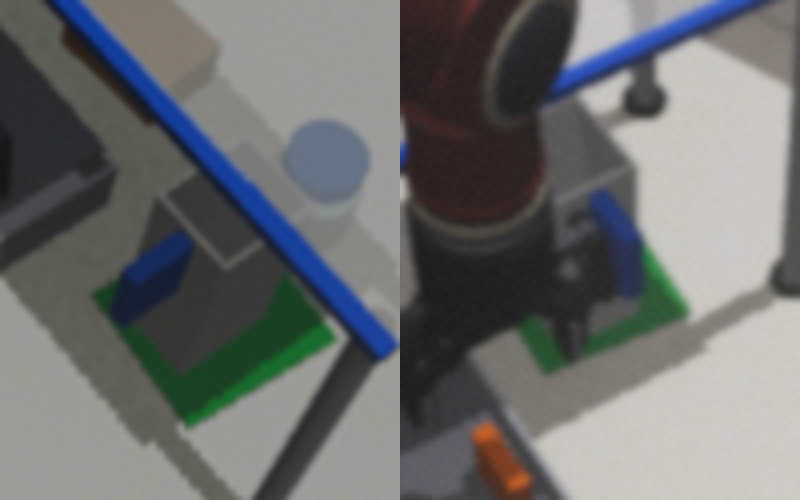

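View pics/wrist1.png

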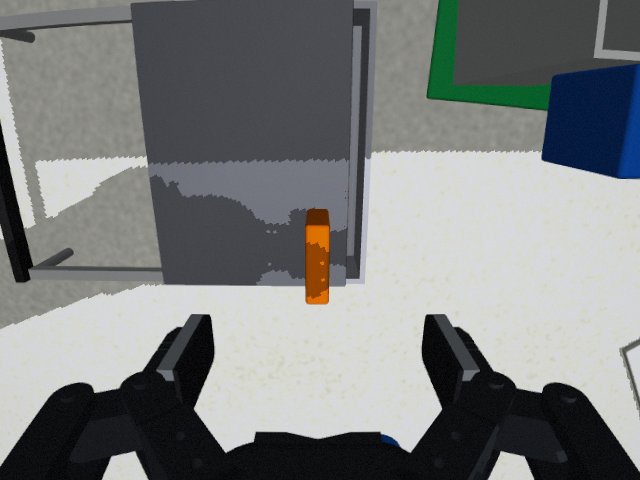

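Run:
```python
from h import *
np.set_printoptions(precision=1,suppress=True)
w=np.load("w1.npy",allow_pickle=True).item()
f=lambda u,z:onz(w,u,z)
print("grip top front",f((317,303),95),"mid",f((317,265),95))
print("cover FL,FR,BL?",f((162,284),55),f((347,284),55),f((132,2),55))
print("tray FR",f((363,282),50),f((376,2),50))
print("bar front",f((22,281),55))
print("mat FL",f((428,97),4),"tub FL bottom",f((455,85),4))
print("handle out-bottom L,R",f((543,160),89),f((617,178),89), "top L",f((553,76),149))
print("tub top FL",f((597,55),154))
S=lambda x,y:(360+x/4-.4,160+y/4-.4)
print("scene tub top FL,FR",onz("scene",S(160,193),154),onz("scene",S(227,268),154),"bottom FR",onz("scene",S(185,373),4))
D=lambda x,y:(250+(x-400)/4-.4,140+y/4-.4)
print("side tub top FR",onz("side",D(635,170),154),"handle bottom out",onz("side",D(632,298),89),onz("side",D(592,195),149))
```

```text
grip top front [528.    9.3  95. ] mid [537.7  31.7  95. ]
cover FL,FR,BL? [423.5  46.6  55. ] [544.5  -5.1  55. ] [497.8 209.1  55. ]
tray FR [555.  -10.6  50. ] [626.8 151.7  50. ]
bar front [324.1  90.6  55. ]
mat FL [649.7  86.6   4. ] tub FL bottom [671.  87.   4.]
handle out-bottom L,R [676.1  37.1  89. ] [716.1  10.   89. ] top L [656.2  86.5 149. ]
tub top FL [670.9  88.3 154. ]
scene tub top FL,FR [670.   88.8 154. ] [724.2  66.3 154. ] bottom FR [725.5  68.2   4. ]
side tub top FR [721.1  64.5 154. ] handle bottom out [680.   38.1  89. ] [693.2  76.8 149. ]
```

>>> {"method": "apply_moves", "body": {"angular": [[0,0,0],[0,0,0],[0,0,0],[0,0,0],[0,0,0],[0,0,0],[0,0,0],[0,0,0],[0,0,0],[0,0,0],[0,0,0],[0,0,0]], "travel": [[0.03,0,0.001],[0.06,0,0.001],[0.083,0,0.001],[0.083,0,0.001],[0.083,0,0.001],[0.083,0,0.001],[0.083,0,0.001],[0.083,0,0.001],[0.083,0,0.001],[0.083,0,0.001],[0.083,0,0.001],[0.083,0,0.001]], "grip": [0,0,0,0,1,1,1,1,1,1,1,1]}}

```text
t: 2.05
tool_pos: [538.9, 29.7, 69.1]
eef_rot: [[0.001, 0.399, 0.917], [0.001, 0.917, -0.399], [-1.0, 0.001, 0.001]]
ft_force: [-1.3, 0.9, 6.1]
finger_gap: 0.15
```

>>> {"method": "apply_moves", "body": {"angular": [[0,0,0],[0,0,0],[0,0,0],[0,0,0],[0,0,0],[0,0,0],[0,0,0],[0,0,0],[0,0,0],[0,0,0],[0,0,0],[0,0,0]], "travel": [[0,0,-0.012],[0,0,-0.024],[0,0,-0.036],[0,0,-0.048],[0,0,-0.06],[0,0,-0.072],[0,0,-0.084],[0,0,-0.096],[0,0,-0.106],[0,0,-0.114],[0,0,-0.12],[0,0,-0.122]], "grip": [1,1,1,1,1,1,1,1,1,1,1,1]}}

```text
t: 3.25
tool_pos: [438.9, 73.7, 69.4]
eef_rot: [[0.025, 0.403, 0.915], [-0.004, 0.915, -0.403], [-1.0, 0.007, 0.025]]
ft_force: [24.8, -12.8, -24.2]
finger_gap: 0.15
```

Run:
```python
from h import *
np.set_printoptions(precision=2,suppress=True)
s=state();print(s['t'],s['q'],s['tool_pos'],s['eef_rot'],s['ft_force'],s['finger_gap'])
for n in("scene","side"):
    im=read_camera(n)
    for st,ce,m in blobs(im,(3,150,60),(18,255,255),20):
        if 180<ce[0]<440 and 170<ce[1]<320:print(n,st,ce,onz(n,ce,88))
```

```text
3.25 [-16.09  32.61   4.85 125.26  -5.85  20.95 -30.38] [438.92  73.7   69.43] [[ 0.03  0.4   0.91]
 [-0.    0.92 -0.4 ]
 [-1.    0.01  0.02]] [ 24.8  -12.78 -24.21] 0.15005316090980156
scene [301 181   8  13  69] [304.83 187.03] [434.23  54.13  88.  ]
side [231 266  11  22 105] [236.1  276.21] [438.45  68.9   88.  ]
```

>>> {"method": "apply_moves", "body": {"angular": [[0,-0.025,0],[0,-0.025,0],[0,-0.025,0],[0,-0.025,0]], "travel": [[0.001,0,-0.004],[0.001,0,-0.008],[0.001,0,-0.013],[0.001,0,-0.013]], "grip": [1,1,1,1]}}

```text
t: 3.75
tool_pos: [439.7, 73.6, 69.2]
eef_rot: [[0.072, 0.41, 0.909], [-0.019, 0.912, -0.41], [-0.997, 0.012, 0.073]]
ft_force: [25.5, -14.6, -17.6]
finger_gap: 0.149
```

Run:
```python
from h import *
np.set_printoptions(precision=2,suppress=True)
s=state();print(s['t'],s['q'],s['tool_pos'],s['eef_rot'],s['ft_force'],s['moment'],s['finger_gap'])
im=read_camera("wrist");cv2.imwrite("pics/wrist2.png",im[:,:,::-1])
c=camera_params("wrist")
```

```text
3.75 [-18.36  32.21   6.66 127.2   -5.38  17.07 -31.97] [439.66  73.64  69.25] [[ 0.07  0.41  0.91]
 [-0.02  0.91 -0.41]
 [-1.    0.01  0.07]] [ 25.46 -14.56 -17.59] [-2.27 -2.96  0.11] 0.14862967514170694
```

View pics/wrist2.png

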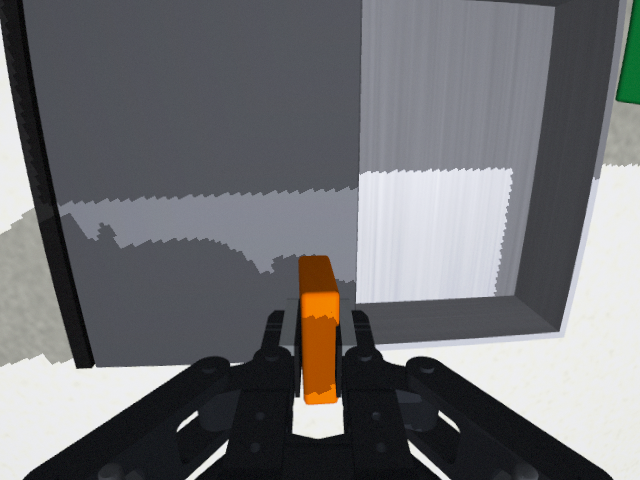

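Run:
```python
from h import *
np.set_printoptions(precision=1,suppress=True)
c=camera_params("wrist")
y=np.array([-.919,.394])
for nm,u,z in(("cover R front",(357,304),55),("cover R back",(361,3),55),("tray R front",(563,335),50),("tray R back",(626,2),50),("cover L front",(95,367),55),("bar inner front",(92,367),55),("bar in back",(24,2),55),("bar out front",(77,367),55),("grip top R",(338,292),95)):
    p=onz(c,u,z);print(nm,p,p[:2]@y)
```

```text
cover R front [458.4  64.   55. ] -396.0444904748165
cover R back [508.5 180.6  55. ] -396.14365250185074
tray R front [554.6  -9.9  50. ] -513.5987612596997
tray R back [621.7 141.2  50. ] -515.7033079997459
cover L front [327.6  88.8  55. ] -266.0284984938046
bar inner front [326.2  89.5  55. ] -264.5043058247949
bar in back [393.2 235.6  55. ] -268.5330782802091
bar out front [319.2  92.7  55. ] -256.838366673761
grip top R [456.  94.  95.] -381.98602867129324
```

>>> {"method": "apply_moves", "body": {"angular": [[0,0,0],[0,0,0],[0,0,0],[0,0,0],[0,0,0],[0,0,0],[0,0,0],[0,0,0],[0,0.05,0],[0,0.07,0],[0,0.07,0],[0,0.07,0]], "travel": [[0,0,0.001],[0,0,0.001],[0,0,0.001],[0,0,0.001],[0,0,0.001],[-0.02,0,0.001],[-0.05,0,0.001],[-0.08,0,0.02],[-0.11,0,0.06],[-0.13,0,0.1],[-0.13,-0.02,0.13],[-0.13,-0.02,0.13]], "grip": [0,0,0,0,0,0,0,0,0,0,0,0]}}

```text
t: 5.0
tool_pos: [543.0, -1.1, 209.1]
eef_rot: [[0.012, 0.417, 0.909], [0.006, 0.909, -0.417], [-1.0, 0.01, 0.008]]
ft_force: [-1.2, -0.9, 0.2]
finger_gap: 1.0
```

```bash
cat > kin.py <<'E'
from h import *
from scipy.spatial.transform import Rotation as Ro
from scipy.optimize import least_squares
def fk(q,L):
    R=Ro.identity();p=np.zeros(3);d=dict(zip((0,2,4),L[:3]));pts=[]
    for i,a in enumerate(q):
        if i in d: p=p+R.apply([0,0,d[i]]) if i==0 else p
        R=R*Ro.from_euler("z" if i%2==0 else "y",a,degrees=True)
        if i==2: p=p+R.apply([0,0,L[1]])
        if i==4: p=p+R.apply([0,0,L[2]])
        pts.append(p)
    p=p+R.apply([0,0,L[3]])
    return p,R.as_matrix(),pts
E
python3 - <<'E'
from kin import *
np.set_printoptions(precision=2,suppress=True)
s=state();print(s['t'],s['tool_pos'],s['q'],s['eef_rot'],s['ft_force'],s['finger_gap'])
D=[([-1.518,35.231,-.722,81.555,.464,63.22,-2.315],[649.97,.023,231.3]),([-8.881,30.976,5.02,106.015,-3.757,43.324,-25.24],[536.116,30.043,150.337]),([-18.36,32.21,6.66,127.2,-5.38,17.07,-31.97],[439.66,73.64,69.25]),(s['q'],s['tool_pos'])]
r=least_squares(lambda L:np.r_[tuple(fk(q,L)[0]-p for q,p in D)],[300,400,400,250])
print(r.x,r.fun);print(fk(s['q'],r.x)[1])
print("tape",onz("scene",(261,300),12))
E
```

```text
5.0 [542.97  -1.1  209.11] [ -7.72  26.92   8.46 101.94  -5.36  50.84 -21.46] [[ 0.01  0.42  0.91]
 [ 0.01  0.91 -0.42]
 [-1.    0.01  0.01]] [-1.2  -0.88  0.22] 0.9996539724632831
[2421.61  214.2   566.33 2053.42] [-21.4  -23.82  56.66 -45.51 -58.76 -11.54  18.72 -83.06 -42.72  19.68
  -1.7   -2.4 ]
[[-0.91 -0.42  0.01]
 [-0.42  0.91 -0.01]
 [-0.01 -0.01 -1.  ]]
tape [ 487.84 -228.11   12.  ]
```

```bash
cat > kin.py <<'E'
from h import *
import itertools
from scipy.spatial.transform import Rotation as Ro
from scipy.optimize import least_squares
def fk(q,L,sg):
    R=Ro.identity();p=np.array([0,0,L[0]]);pts=[]
    for i,a in enumerate(q):
        R=R*Ro.from_euler("z" if i%2==0 else "y",a*sg[i],degrees=True)
        if i==2: p=p+R.apply([L[4],0,L[1]])
        if i==3: p=p+R.apply([-L[4],0,0])
        if i==4: p=p+R.apply([L[5],0,L[2]])
        if i==5: p=p+R.apply([L[6],0,0])
        pts.append(p)
    p=p+R.apply([0,0,L[3]])
    return p,R.as_matrix(),pts
E
python3 - <<'E'
from kin import *
np.set_printoptions(precision=2,suppress=True)
s=state()
D=[([-1.518,35.231,-.722,81.555,.464,63.22,-2.315],[649.97,.023,231.3]),([-8.881,30.976,5.02,106.015,-3.757,43.324,-25.24],[536.116,30.043,150.337]),([-18.36,32.21,6.66,127.2,-5.38,17.07,-31.97],[439.66,73.64,69.25]),(s['q'],s['tool_pos'])]
out=[]
for g in itertools.product([1,-1],repeat=4):
    sg=[g[0],1,g[1],1,g[2],1,g[3]]
    f=lambda L:np.r_[tuple(fk(q,L,sg)[0]-p for q,p in D)]
    r=least_squares(lambda L:np.r_[f(L),.002*(L[4:])],[300,400,400,250,0,0,0],bounds=([200,250,250,150,-120,-120,-120],[450,500,500,350,120,120,120]))
    out.append((r.cost,sg,r.x,np.abs(f(r.x)).max(),fk(s['q'],r.x,sg)[1]))
out.sort(key=lambda t:t[0])
for o in out[:3]:print(*o)
E
```

```text
415.01822118342733 [-1, 1, -1, 1, -1, 1, 1] [ 235.64  473.78  371.51  280.36  -95.67 -106.89 -116.04] 23.035948650355447 [[-0.95 -0.31  0.01]
 [-0.31  0.95  0.01]
 [-0.01  0.   -1.  ]]
415.01822118345115 [-1, 1, -1, 1, -1, 1, -1] [ 235.64  473.78  371.51  280.36  -95.67 -106.89 -116.04] 23.03594865124543 [[-0.91  0.42  0.01]
 [ 0.42  0.91  0.01]
 [-0.01  0.01 -1.  ]]
470.5276748463848 [-1, 1, -1, 1, 1, 1, -1] [200.   500.   367.35 205.64  18.95  12.82 -11.59] 25.059073153522093 [[-0.95  0.31  0.01]
 [ 0.3   0.94 -0.14]
 [-0.05 -0.13 -0.99]]
```

>>> {"method": "apply_moves", "body": {"angular": [[0,0,0.14],[0,0,0.28],[0,0,0.42],[0,0,0.56],[0,0,0.7],[0,0,0.84],[0,0,0.98],[0,0,1.12],[0,0,1.26],[0,0,1.4],[0,0,1.57],[0,0,1.57]], "travel": [[0,-0.01,0.01],[0,-0.02,0.02],[0,-0.03,0.03],[0,-0.04,0.04],[0,-0.05,0.05],[0,-0.06,0.06],[0,-0.07,0.07],[0,-0.075,0.08],[0,-0.075,0.09],[0,-0.075,0.097],[0,-0.075,0.097],[0,-0.075,0.097]], "grip": [0,0,0,0,0,0,0,0,0,0,0,0]}}

```text
t: 6.2
tool_pos: [598.0, -110.4, 202.8]
eef_rot: [[0.418, -0.001, 0.908], [0.908, -0.012, -0.418], [0.011, 1.0, -0.004]]
ft_force: [-0.8, -0.4, 0.1]
finger_gap: 1.0
```

```bash
cat > to.py <<'E'
from h import *
from scipy.spatial.transform import Rotation as Ro
np.set_printoptions(precision=3,suppress=True)
def to(p,Rt=None):
    s=state();R=np.array(s['eef_rot'])
    print("t",s['t'],"pos",s['tool_pos'],"q",np.round(s['q'],1),"F",s['ft_force'],"gap",round(s['finger_gap'],3));
    print("travel",R.T@(np.array(p)-s['tool_pos'])/1000,end=' ')
    if Rt is not None: print("ang",Ro.from_matrix(R.T@Rt).as_rotvec())
    return s
def Rtip(yaw,th):  # tool horizontal at th=0, th = tip angle (deg)
    a,t=np.radians(yaw),np.radians(th);x=np.array([np.cos(a),np.sin(a),0]);u=np.array([0,0,1.]);
    tx=x*np.cos(t)-u*np.sin(t);ty=u*np.cos(t)+x*np.sin(t);return np.c_[tx,ty,np.cross(tx,ty)]
E
python3 - <<'E'
from to import *
s=to([655.6,-25.6,125],Rtip(68,0))
im=read_camera("wrist");cv2.imwrite("pics/wrist3.png",im[:,:,::-1])
a=read_camera("scene");b=read_camera("side")
cv2.imwrite("pics/c4.png",np.hstack([cv2.resize(a,(400,300)),cv2.resize(b,(400,300))])[:,:,::-1])
E
```

```text
t 6.2 pos [ 597.998 -110.411  202.817] q [ 57.1  63.3 -33.6  98.6 -63.   70.9  58.4] F [-0.755 -0.359  0.071] gap 1.0
travel [ 0.1   -0.079  0.017] ang [-0.004  0.048 -0.012]
```

View pics/c4.png

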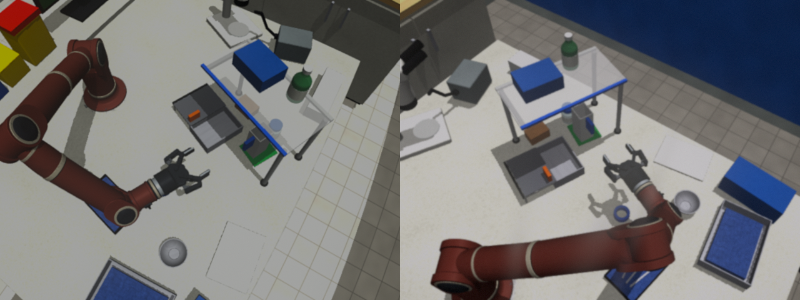

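>>> {"method": "apply_moves", "body": {"angular": [[0,0.01,0],[0,0.02,0],[0,0.03,0],[0,0.048,-0.012],[0,0.048,-0.012],[0,0.048,-0.012],[0,0.048,-0.012]], "travel": [[0.02,-0.02,0.005],[0.04,-0.04,0.01],[0.06,-0.06,0.017],[0.08,-0.075,0.017],[0.09,-0.084,0.017],[0.09,-0.084,0.017],[0.09,-0.084,0.017]], "grip": [0,0,0,0,0,0,0]}}

```text
t: 7.05
tool_pos: [653.7, -33.5, 128.7]
eef_rot: [[0.371, -0.008, 0.929], [0.929, 0.008, -0.371], [-0.005, 1.0, 0.011]]
ft_force: [-0.6, 0.1, 0.2]
finger_gap: 0.993
```

Run:
```python
from to import *
s=to([686+19*.375,49.5+19*.927,116],Rtip(68,0));print(s['eef_rot'])
c=camera_params("wrist");im=read_camera("wrist");cv2.imwrite("pics/wrist4.png",im[:,:,::-1])
for st,ce,m in blobs(im,(105,120,25),(125,255,255),300): print(st,ce)
g=np.array([686,49.5,116.]);x=np.array([.375,.927,0]);y=np.array([-.927,.375,0])
print("pred handle outer face corners",proj(c,[g-15*x+7*a*y+[0,0,h] for a in(-1,1) for h in(-27,33)]))
```

```text
t 7.05 pos [653.687 -33.542 128.652] q [ 48.   71.1 -34.2  93.9 -64.5  65.4  62.4] F [-0.552  0.141  0.21 ] gap 0.993
travel [ 0.108 -0.012 -0.001] ang [ 0.011 -0.004  0.005]
[[ 0.371 -0.008  0.929]
 [ 0.929  0.008 -0.371]
 [-0.005  1.     0.011]]
[  435     0   101   297 18236] [483.543 141.673]
[  516     0   124   384 33854] [592.017 192.787]
[ 381   30   61  226 9559] [409.966 135.079]
[ 305  208   22  103 2171] [315.281 258.762]
pred handle outer face corners [[324.184 310.048]
 [325.757 222.423]
 [302.922 309.81 ]
 [302.569 222.177]]
```

View pics/wrist4.png

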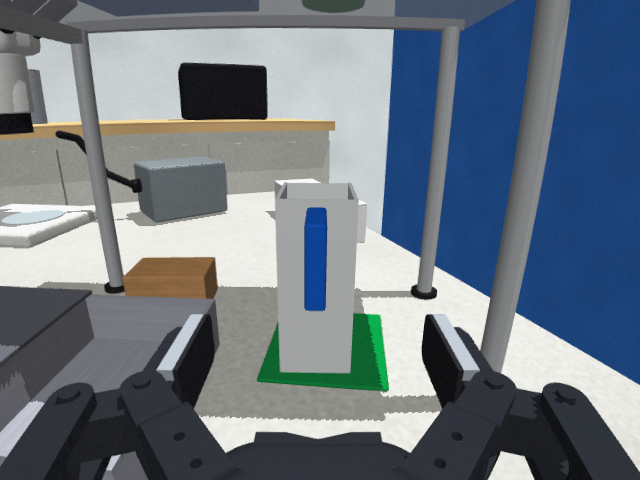

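>>> {"method": "apply_moves", "body": {"angular": [[0.01,0,0],[0.01,0,0],[0.01,0,0],[0.01,0,0],[0.01,0,0],[0.01,0,0],[0.01,0,0],[0.01,0,0],[0.01,0,0],[0.01,0,0],[0.01,0,0],[0.01,0,0]], "travel": [[0.025,-0.006,0],[0.05,-0.012,0],[0.075,-0.012,0],[0.095,-0.012,0],[0.106,-0.012,0],[0.106,-0.012,0],[0.106,-0.012,0],[0.106,-0.012,0],[0.106,-0.012,0],[0.106,-0.012,0],[0.106,-0.012,0],[0.106,-0.012,0]], "grip": [0,0,0,0,0,0,1,1,1,1,1,1]}}

```text
t: 8.3
tool_pos: [693.2, 63.5, 115.7]
eef_rot: [[0.372, 0.001, 0.928], [0.928, 0.005, -0.372], [-0.005, 1.0, 0.001]]
ft_force: [-0.7, -0.9, 0.0]
finger_gap: 0.152
```

Run:
```python
from to import *
s=to([686+19*.375,49.5+19*.927,116],Rtip(68,0))
```

```text
t 8.3 pos [693.198  63.517 115.706] q [ 40.5  73.5 -38.1  94.5 -71.5  57.4  66.5] F [-0.731 -0.871  0.035] gap 0.152
travel [ 0.003  0.    -0.001] ang [ 0.001 -0.003  0.005]
```

>>> {"method": "apply_moves", "body": {"angular": [[0,0,0],[0,0,0],[0,0,0],[0,0,0],[0,0,0],[0,0,0],[0,0,0],[0,0,0],[0,0,0],[0,0,0],[0,0,0],[0,0,0]], "travel": [[0,0.008,0],[0,0.02,0],[0,0.035,0],[0,0.05,0],[-0.01,0.06,0],[-0.025,0.07,0],[-0.045,0.07,0],[-0.065,0.07,0],[-0.085,0.07,0],[-0.105,0.07,0],[-0.12,0.07,-0.005],[-0.125,0.07,-0.01]], "grip": [1,1,1,1,1,1,1,1,1,1,1,1]}}

```text
t: 9.5
tool_pos: [636.9, -51.3, 185.2]
eef_rot: [[0.375, 0.002, 0.927], [0.927, 0.007, -0.375], [-0.007, 1.0, 0.0]]
ft_force: [-1.3, -0.3, -4.0]
finger_gap: 0.156
```

Run:
```python
from to import *
s=to([494.7,13.1,186],Rtip(67,0))
```

```text
t 9.5 pos [636.869 -51.292 185.183] q [ 51.   65.5 -35.5  96.6 -64.1  66.5  58.3] F [-1.299 -0.306 -3.985] gap 0.156
travel [ 0.006  0.001 -0.156] ang [ 0.    -0.017  0.007]
```

>>> {"method": "apply_moves", "body": {"angular": [[0,0,0],[0,0,0],[0,0,0],[0,0,0],[0,0,0],[0,0,0],[0,0,0],[0,0,0],[0,-0.017,0.007],[0,-0.017,0.007],[0,-0.017,0.007]], "travel": [[0,0,-0.01],[0,0,-0.028],[0,0,-0.046],[0,0,-0.064],[0,0,-0.082],[0,0,-0.1],[0.003,0,-0.118],[0.006,0,-0.136],[0.006,0,-0.15],[0.006,0,-0.156],[0.006,0,-0.156]], "grip": [1,1,1,1,1,1,1,1,1,1,1]}}

```text
t: 10.6
tool_pos: [493.9, 13.7, 185.6]
eef_rot: [[0.39, 0.0, 0.921], [0.921, -0.001, -0.39], [0.001, 1.0, -0.001]]
ft_force: [0.0, -0.2, -3.5]
finger_gap: 0.152
```

Run:
```python
from to import *
s=to([494.7,13.1,186],Rtip(67,0)); print(s['eef_rot'])
im=read_camera("wrist");cv2.imwrite("pics/wrist5.png",im[:,:,::-1])
# tipping plan: grasp pt target per angle, in current tool frame
C=np.array([531,96.6]);a=np.radians(66.7);X=np.array([np.cos(a),np.sin(a)])
R0=np.array(s['eef_rot'])
for th,gx,gz in((30,-105,190),(60,-95,190),(80,-80,180),(90,-74,172),(97,-72,170),(103,-74,172)):
    R=Rtip(67,th);g=np.r_[C+gx*X,gz];p=g+19*R[:,0]
    print(th,R0.T@(p-s['tool_pos'])/1000,Ro.from_matrix(R0.T@R).as_rotvec())
```

```text
t 10.6 pos [493.899  13.674 185.635] q [ 58.1  63.7 -38.6 122.4 -71.4  57.5  79.8] F [ 0.005 -0.163 -3.519] gap 0.152
travel [-0.     0.     0.001] ang [-0.001 -0.001 -0.001]
[[ 0.39   0.     0.921]
 [ 0.921 -0.001 -0.39 ]
 [ 0.001  1.    -0.001]]
30 [ 0.002 -0.005  0.001] [-0.001 -0.001 -0.524]
60 [ 0.005 -0.012  0.001] [-0.    -0.001 -1.048]
80 [ 0.014 -0.024  0.001] [-0.    -0.001 -1.397]
90 [ 0.017 -0.033  0.001] [ 0.    -0.001 -1.572]
97 [ 0.016 -0.035  0.001] [ 0.    -0.001 -1.694]
103 [ 0.013 -0.032  0.001] [ 0.    -0.001 -1.799]
```

View pics/wrist5.png

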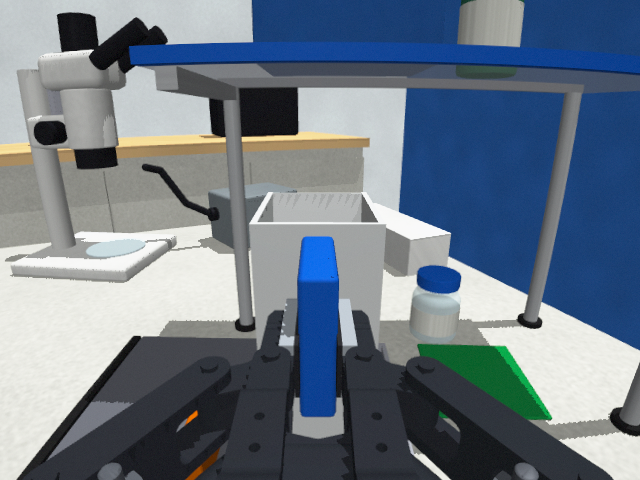

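>>> {"method": "apply_moves", "body": {"angular": [[0,0,-0.1],[0,0,-0.22],[0,0,-0.34],[0,0,-0.46],[0,0,-0.58],[0,0,-0.7],[0,0,-0.82],[0,0,-0.94],[0,0,-1.06],[0,0,-1.18],[0,0,-1.3],[0,0,-1.36]], "travel": [[0,0.005,0],[0,0.01,0],[0,0.012,0],[0,0.012,0],[0.001,0.012,0],[0.002,0.01,0],[0.003,0.006,0],[0.004,0.002,0],[0.005,-0.002,0],[0.008,-0.008,0.001],[0.012,-0.014,0.001],[0.014,-0.018,0.001]], "grip": [1,1,1,1,1,1,1,1,1,1,1,1]}}

```text
t: 11.85
tool_pos: [501.1, 30.9, 168.5]
eef_rot: [[0.079, 0.375, 0.924], [0.194, 0.903, -0.383], [-0.978, 0.209, -0.001]]
ft_force: [0.3, 0.4, -3.4]
finger_gap: 0.152
```

Run:
```python
from to import *
C=np.array([531,96.6]);a=np.radians(66.7);X=np.array([np.cos(a),np.sin(a)])
s=to([494.7,13.1,186],Rtip(67,80)); R0=np.array(s['eef_rot'])
g=s['tool_pos']-19*R0[:,0];d=g[:2]-C;print("grasp tray",d@X,d@[-X[1],X[0]],g[2],"tilt",np.degrees(np.arcsin(-R0[2,0])))
for th,gx,gz in((85,-76,177),(90,-74,172),(97,-72,168),(103,-74,170)):
    R=Rtip(67,th);g=np.r_[C+gx*X,gz];p=g+19*R[:,0]
    print(th,R0.T@(p-s['tool_pos'])/1000,Ro.from_matrix(R0.T@R).as_rotvec())
b=read_camera("side");a=read_camera("scene")
cv2.imwrite("pics/c6.png",np.hstack([cv2.resize(a[100:300,250:450],(400,400)),cv2.resize(b[100:320,170:390],(400,400))])[:,:,::-1])
```

```text
t 11.85 pos [501.115  30.884 168.522] q [  0.2  25.5   0.8 114.3 -19.3  37.3  -6.5] F [ 0.286  0.439 -3.383] gap 0.152
travel [-0.021 -0.015  0.001] ang [ 0.008 -0.003 -0.036]
grasp tray -76.15295442421612 1.3766578823702282 187.10095056479193 tilt 77.92088618525152
85 [ 0.01  -0.004  0.001] [ 0.008 -0.003 -0.124]
90 [ 0.015 -0.005  0.001] [ 0.008 -0.002 -0.211]
97 [ 0.018 -0.006  0.001] [ 0.008 -0.002 -0.333]
103 [ 0.015 -0.01   0.001] [ 0.008 -0.001 -0.438]
```

View pics/c6.png

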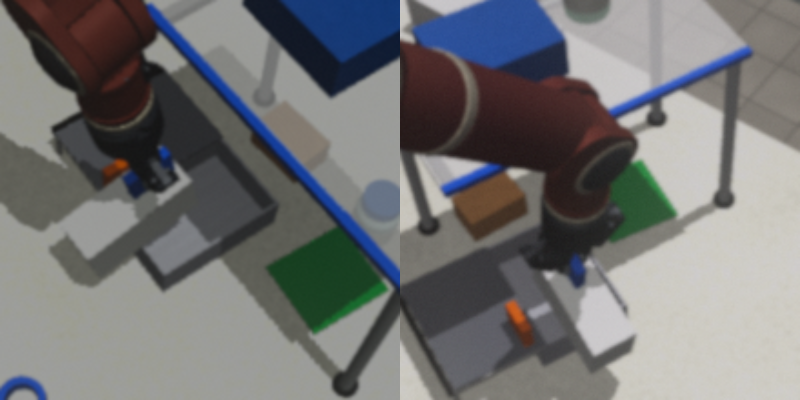

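>>> {"method": "apply_moves", "body": {"angular": [[0.008,0,-0.04],[0.008,0,-0.08],[0.008,0,-0.12],[0.008,0,-0.16],[0.008,0,-0.2],[0.008,0,-0.24],[0.008,0,-0.28],[0.008,0,-0.33],[0.008,0,-0.33],[0.008,0,-0.33],[0.008,0,-0.33],[0.008,0,-0.33]], "travel": [[0.004,-0.002,0.001],[0.008,-0.004,0.001],[0.01,-0.004,0.001],[0.012,-0.005,0.001],[0.014,-0.005,0.001],[0.015,-0.006,0.001],[0.016,-0.006,0.001],[0.018,-0.007,0.001],[0.018,-0.007,0.001],[0.018,-0.007,0.001],[0.018,-0.007,0.001],[0.018,-0.007,0.001]], "grip": [1,1,1,1,1,1,1,1,1,1,1,1]}}

```text
t: 13.15
tool_pos: [500.4, 27.8, 149.0]
eef_rot: [[-0.048, 0.387, 0.921], [-0.105, 0.915, -0.39], [-0.993, -0.115, -0.003]]
ft_force: [-0.3, -0.4, -2.6]
finger_gap: 0.152
```

```bash
cat > caps.py <<'E'
from to import *
def caps(ns,tag):
    C=np.array([531,96.6]);a=np.radians(66.7);X=np.array([np.cos(a),np.sin(a)])
    for n in ns:
        c=camera_params(n);im=read_camera(n);cv2.imwrite(f"pics/{n}_{tag}.png",im[:,:,::-1])
        for nm,lo,hi in(("red",(0,140,60),(4,255,255)),("red2",(172,120,50),(180,255,255)),("yel",(20,120,60),(34,255,255)),("grn",(40,90,40),(85,255,255))):
            for st,ce,m in blobs(im,lo,hi,8):
                p=onz(c,ce,17);d=p[:2]-C;d=np.array([d@X,d@[-X[1],X[0]]])
                if np.abs(d).max()<150:print(n,nm,st[4],ce,"tray xy",d)
E
python3 - <<'E'
from caps import *
s=to([494.7,13.1,186],Rtip(67,97))
caps(("scene","side","wrist"),"7")
E
```

```text
t 13.15 pos [500.356  27.792 148.96 ] q [-18.9  30.4  14.6 109.4  -2.3  44.4 -27.3] F [-0.268 -0.419 -2.637] gap 0.152
travel [-0.035 -0.02   0.   ] ang [ 0.001 -0.003 -0.006]
scene red 26 [344.577 196.423] tray xy [15.467 25.283]
scene yel 40 [353.425 189.75 ] tray xy [46.965 28.411]
scene grn 43 [361.349 184.86 ] tray xy [73.559 28.548]
side red 40 [244.1   257.475] tray xy [18.779 18.754]
side yel 62 [237.258 249.419] tray xy [49.418 22.191]
side grn 46 [232.413 242.   ] tray xy [76.201 22.251]
wrist red 862 [288.561  75.891] tray xy [19.082 19.726]
wrist yel 1029 [281.431  28.377] tray xy [47.336 23.622]
wrist grn 140 [280.657   2.55 ] tray xy [61.943 23.728]
```

Run:
```python
from to import *
C=np.array([531,96.6]);a=np.radians(66.7);X=np.array([np.cos(a),np.sin(a)])
s=state();R0=np.array(s['eef_rot'])
for th,gx,gz in((90,-76,190),(60,-95,205),(30,-105,210),(0,-115,190)):
    R=Rtip(67,th);g=np.r_[C+gx*X,gz];p=g+19*R[:,0]
    print(th,R0.T@(p-s['tool_pos'])/1000,Ro.from_matrix(R0.T@R).as_rotvec())
```

```text
90 [-0.022 -0.004  0.001] [ 0.002 -0.003  0.116]
60 [-0.038 -0.015  0.001] [ 0.001 -0.003  0.64 ]
30 [-0.05  -0.02   0.001] [ 0.    -0.004  1.163]
0 [-0.038 -0.026  0.001] [-0.001 -0.004  1.687]
```

>>> {"method": "apply_moves", "body": {"angular": [[0,0,0.05],[0,0,0.12],[0,0,0.26],[0,0,0.4],[0,0,0.54],[0,0,0.68],[0,0,0.82],[0,0,0.96],[0,0,1.1],[0,0,1.24],[0,0,1.38],[0,0,1.5]], "travel": [[-0.012,-0.004,0.001],[-0.022,-0.005,0.001],[-0.03,-0.008,0.001],[-0.034,-0.011,0.001],[-0.038,-0.014,0.001],[-0.042,-0.015,0.001],[-0.045,-0.016,0.001],[-0.048,-0.018,0.001],[-0.05,-0.02,0.001],[-0.05,-0.022,0.001],[-0.045,-0.024,0.001],[-0.042,-0.026,0.001]], "grip": [1,1,1,1,1,1,1,1,1,1,1,1]}}

```text
t: 14.5
tool_pos: [494.1, 5.2, 191.6]
eef_rot: [[0.388, 0.075, 0.919], [0.903, 0.17, -0.395], [-0.186, 0.983, -0.002]]
ft_force: [-0.0, 1.5, -3.2]
finger_gap: 0.154
```

Run:
```python
from caps import *
s=to([636.9,-51.3,186],Rtip(67.7,0))
caps(("scene","side"),"8")
```

```text
t 14.5 pos [494.09    5.177 191.551] q [ 55.6  53.8 -34.5 122.9 -71.1  55.   73.7] F [-0.018  1.466 -3.182] gap 0.154
travel [ 0.005 -0.004  0.154] ang [-0.003  0.016  0.187]
scene yel 42 [353.667 189.762] tray xy [47.472 28.015]
scene grn 39 [361.205 184.846] tray xy [73.269 28.802]
side red 39 [243.385 256.256] tray xy [22.958 18.586]
side yel 57 [237.035 249.123] tray xy [50.519 22.257]
side grn 40 [232.3   242.075] tray xy [76.144 22.602]
```

>>> {"method": "apply_moves", "body": {"angular": [[0,0.003,0.05],[0,0.006,0.1],[0,0.01,0.15],[0,0.016,0.187],[0,0.016,0.187],[0,0.016,0.187],[0,0.016,0.187],[0,0.016,0.187],[0,0.016,0.187],[0,0.016,0.187],[0,0.016,0.187],[0,0.016,0.187]], "travel": [[0,0,0.01],[0,0,0.025],[0,0,0.042],[0,0,0.06],[0,0,0.078],[0,0,0.096],[0,0,0.114],[0,0,0.132],[0.003,-0.002,0.145],[0.005,-0.004,0.154],[0.005,-0.004,0.154],[0.005,-0.004,0.154]], "grip": [1,1,1,1,1,1,1,1,1,1,1,1]}}

```text
t: 15.8
tool_pos: [635.9, -52.3, 180.8]
eef_rot: [[0.381, 0.014, 0.925], [0.925, -0.001, -0.381], [-0.004, 1.0, -0.014]]
ft_force: [-0.4, 0.4, -2.3]
finger_gap: 0.152
```

Run:
```python
from to import *
s=to([699,67,186],Rtip(67.7,0));print(s['eef_rot'])
R=np.array(s['eef_rot']);ax=s['tool_pos']+49*R[:,0]
b=read_camera("side");a=read_camera("scene");w=camera_params("wrist");i=read_camera("wrist")
# predicted front wall edges in the wrist view if unslipped, for checking the tub's tilt
x,y,u=R[:,0],-R[:,2],R[:,1];base=ax-111.7*u
print("scene/side/wrist pred: front wall FL,FR top then bottom")
for n in("scene","side",w):print(proj(n,[base-35*x+30*k*y+h*u for h in(150,0) for k in(1,-1)]).round(0).tolist())
cv2.imwrite("pics/c9.png",np.vstack([np.hstack([cv2.resize(a[150:300,340:490],(400,400)),cv2.resize(b[130:280,200:350],(400,400))]),cv2.resize(i[150:350,120:520],(800,400))])[:600,:,::-1])
```

```text
t 15.8 pos [635.852 -52.312 180.802] q [ 50.5  65.5 -34.1  96.8 -65.2  67.4  58.8] F [-0.437  0.356 -2.268] gap 0.152
travel [0.134 0.006 0.013] ang [-0.014  0.001  0.004]
[[ 0.381  0.014  0.925]
 [ 0.925 -0.001 -0.381]
 [-0.004  1.    -0.014]]
scene/side/wrist pred: front wall FL,FR top then bottom
[[355.0, 222.0], [373.0, 243.0], [350.0, 250.0], [365.0, 270.0]]
[[314.0, 212.0], [336.0, 200.0], [313.0, 250.0], [334.0, 239.0]]
[[246.0, 221.0], [383.0, 221.0], [264.0, 468.0], [367.0, 468.0]]
```

>>> {"method": "apply_moves", "body": {"angular": [[-0.014,0,0],[-0.014,0,0],[-0.014,0,0],[-0.014,0,0],[-0.014,0,0],[-0.014,0,0],[-0.014,0,0],[-0.014,0,0],[-0.014,0,0]], "travel": [[0.015,0.003,0.003],[0.035,0.006,0.006],[0.055,0.006,0.009],[0.075,0.006,0.013],[0.095,0.006,0.013],[0.115,0.006,0.013],[0.13,0.006,0.013],[0.134,0.006,0.013],[0.134,0.006,0.013]], "grip": [1,1,1,1,1,1,1,1,1]}}

```text
t: 16.85
tool_pos: [698.9, 66.9, 185.7]
eef_rot: [[0.381, 0.003, 0.925], [0.925, 0.002, -0.381], [-0.003, 1.0, -0.002]]
ft_force: [0.1, -0.2, -2.3]
finger_gap: 0.15
```

Run:
```python
from to import *
s=to([699,67,117],Rtip(67.7,0));print(s['eef_rot'])
i=read_camera("wrist");cv2.imwrite("pics/wrist10.png",i[:,:,::-1])
for f in("wrist5","wrist10"):
    im=cv2.imread(f"pics/{f}.png")[:,:,::-1].copy()
    for st,ce,m in blobs(im,(105,150,25),(125,255,255),3000):
        if 280<ce[0]<360:
            ys,xs=np.nonzero(m);print(f,st,ce,cv2.fitLine(np.c_[xs,ys].astype(np.float32),2,0,.01,.01)[:2].T)
    # rim row: strongest vertical change in column band over the tub front
    g=cv2.cvtColor(im,cv2.COLOR_RGB2GRAY).astype(float);b=np.diff(g[180:260,265:290].mean(1));print("rim rows",180+np.argsort(-abs(b))[:3])
```

```text
t 16.85 pos [698.899  66.873 185.701] q [ 40.8  67.  -39.7  96.3 -73.9  57.1  62.4] F [ 0.074 -0.183 -2.316] gap 0.15
travel [ 0.    -0.069  0.   ] ang [-0.002  0.002  0.003]
[[ 0.381  0.003  0.925]
 [ 0.925  0.002 -0.381]
 [-0.003  1.    -0.002]]
wrist5 [ 298  237   41  180 6720] [317.579 325.89 ] [[ 0.001 -1.   ]]
rim rows [221 223 191]
wrist10 [   0    0  640   21 5456] [312.117   5.314] [[ 1.    -0.001]]
wrist10 [ 298  237   41  180 6708] [317.582 325.98 ] [[ 0.001 -1.   ]]
rim rows [192 221 222]
```

>>> {"method": "apply_moves", "body": {"angular": [[0,0,0],[0,0,0],[0,0,0],[0,0,0],[0,0,0],[0,0,0],[0,0,0],[0,0,0]], "travel": [[0,-0.015,0],[0,-0.03,0],[0,-0.045,0],[0,-0.057,0],[0,-0.064,0],[0,-0.068,0],[0,-0.07,0],[0,-0.07,0]], "grip": [1,1,1,1,1,1,1,1]}}

```text
t: 17.7
tool_pos: [699.1, 65.6, 115.8]
eef_rot: [[0.382, 0.002, 0.924], [0.924, 0.003, -0.382], [-0.003, 1.0, -0.001]]
ft_force: [0.2, -0.6, -2.0]
finger_gap: 0.155
```

Run:
```python
from to import *
s=to([699,67,115.7],Rtip(67.7,0));print(s['eef_rot'])
```

```text
t 17.7 pos [699.062  65.569 115.818] q [ 40.2  73.6 -38.1  94.3 -72.5  57.1  66.9] F [ 0.172 -0.555 -2.04 ] gap 0.155
travel [ 0.001 -0.    -0.001] ang [-0.001  0.003  0.003]
[[ 0.382  0.002  0.924]
 [ 0.924  0.003 -0.382]
 [-0.003  1.    -0.001]]
```

>>> {"method": "apply_moves", "body": {"angular": [[0,0,0],[0,0,0],[0,0,0],[0,0,0],[0,0,0],[0,0,0],[0,0,0],[0,0,0],[0,0,0],[0,0,0],[0,0,0],[0,0,0]], "travel": [[0,-0.001,0],[0,-0.0015,0],[0,-0.0015,0],[0,-0.0015,0],[0,-0.0015,0],[0,-0.0015,0],[0,-0.0015,0],[-0.02,-0.001,0],[-0.045,-0.001,0],[-0.075,-0.001,0],[-0.11,0,0],[-0.13,0,0]], "grip": [1,1,1,0,0,0,0,0,0,0,0,0]}}

```text
t: 18.9
tool_pos: [648.6, -59.5, 114.9]
eef_rot: [[0.387, 0.004, 0.922], [0.922, 0.006, -0.387], [-0.007, 1.0, -0.001]]
ft_force: [0.2, 0.3, -0.6]
finger_gap: 1.003
```

Run:
```python
from caps import *
s=to([699,67,115.7],Rtip(67.7,0))
caps(("scene","side","wrist"),"11")
a,b,i=[cv2.imread(f"pics/{n}_11.png") for n in("scene","side","wrist")]
cv2.imwrite("pics/c11.png",np.vstack([np.hstack([cv2.resize(a[120:270,290:490],(400,300)),cv2.resize(b[140:290,180:380],(400,300))]),cv2.resize(i[80:400,:],(600,300)) if 0 else np.hstack([cv2.resize(i,(400,300)),np.zeros((300,400,3),np.uint8)])]))
```

```text
t 18.9 pos [648.584 -59.546 114.912] q [ 49.5  72.1 -32.8  92.7 -63.4  66.8  61.8] F [ 0.239  0.287 -0.581] gap 1.003
travel [ 0.136  0.002 -0.002] ang [-0.001  0.008  0.007]
scene red 31 [346.161 195.613] tray xy [20.372 24.892]
scene yel 42 [353.548 189.857] tray xy [47.035 27.959]
scene grn 38 [361.105 184.842] tray xy [73.056 28.964]
side red 38 [243.474 256.237] tray xy [22.893 18.368]
side yel 56 [237.089 249.196] tray xy [50.247 22.243]
side grn 434 [292.834 216.859] tray xy [  64.889 -149.773]
side grn 41 [232.293 241.976] tray xy [76.429 22.478]
wrist red 437 [ 87.513 341.352] tray xy [19.566 25.092]
wrist yel 232 [101.047 318.539] tray xy [56.724 33.674]
wrist grn 192 [115.021 304.49 ] tray xy [84.013 34.11 ]
```

View pics/c11.png

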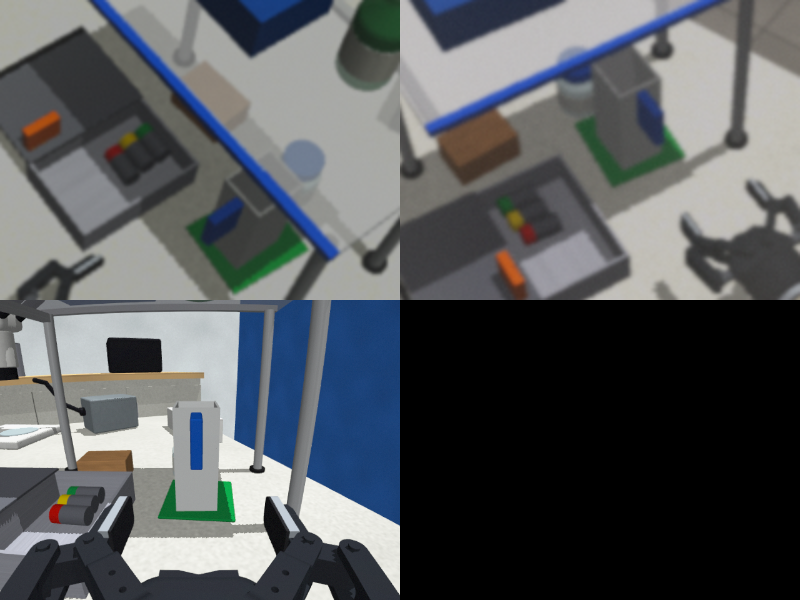

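```bash
python3 -c "
from plant import *
print(hand_in())"
```

```text
the job is handed in; nothing more can be done
None
```

The job is done and handed in at about 19 s of the 72 s allowed. The hand-in gave no verdict.

- **Cover:** I gripped the orange grip and slid the cover to its end stop. The wrist camera showed about 118 of 120 mm open. The arm pulled with about 29 N against the stop before I let go. I did not measure the opening again after that, but the last picture still shows the cover open.
- **Vials:** I took the tub by its handle and tipped it to about 97° over the tray. After tipping and in the last check, scene and side views put all three caps inside the tray at x of about 20, 48 and 75 mm and y of about 18 to 29 mm. The positions did not shift between the later checks.
- **Tub:** It stands upright and released on the mat. Its axis, worked out from the gripper's pose, is about 7 mm from the mat's centre. The gripper is open and clear of everything.
- **Shelf and other things:** I saw no sign of shelf contact in any force reading taken after a move, and the last picture shows nothing nearby moved. I did not measure the other things one by one.

**Disagreements:**
- My own model of the arm's joints did not fit, so I left it out and moved by the measured tool pose only.
- The first tray estimate was about 12 mm off, because the cover was already slightly open at the start. I corrected it before pouring.
- The wrist view in the last check put the yellow and green caps about 8 to 10 mm deeper than the other two cameras did, with the green cap at x = 84 mm (limit 86 mm). It was looking at a shallow angle, so I trusted the scene and side views, which agreed.

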